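# Clip the pewter weight into the snap hook

### The arm

A 6-joint arm with a two-finger parallel gripper is mounted at the origin on the work surface. World frame = base frame: x ahead of the robot, y to its left, z up, the work surface at z = 0. Lengths are in m, angles in rad, forces in N, time in s.
With the tool pointing down it reaches from about 0.275 to 0.75 m from the base axis. Payload 10.2 kg.
Tool frame: the origin (TCP) lies midway between the tips of the shut fingers; the grasp point (between the pads) lies 19 mm behind it; x points along the fingers, z is the direction in which the jaws open and shut, and the axes are right-handed (so a half turn about x gives the same grasp; the last joint's range is limited). The gripper opens to 85 mm and grips with 20 to 120 N. Pads are 22 mm wide; open, the fingers measure 114 mm over their backs; the gripper's body (76 mm by 85 mm) begins 54 mm behind the grasp point. The pads swing forward as they close: fully open they stand 13 mm farther back than shut.
Start: joints at [1.06, 0.313, 1.498, -0, 1.331, -0.223], TCP at [0.149, 0.503, 0.231] pointing down, gripper open.
Joint ranges: [-2.94, 2.94], [-0.97, 2.17], [0.19, 2.56], [-1.23, 4.37], [0.02, 3.11], [-2.88, 2.88]. Speed limits (rad/s): [2.39, 2.39, 3.01, 3.14, 3.14, 3.14].

### API

Orientations are given as [roll, pitch, yaw] about the fixed x, y, z axes, in that order (R = Rz(yaw) Ry(pitch) Rx(roll)).
In Python, from workcell import telemetry, viewer, job gives the robot as it stands.
- The arm moves only by the tool play_rows, never from a script. Its argument "targets" is a list of rows, each a list of 5 numbers: the shift along the tool's x, y, z normalised to -1 to 1, where 1 is 10 cm, then the turn about the tool's x normalised to -1 to 1, where 1 is pi/2 rad, then the closure, from -1 (fully open) to 1 (shut). A call has 1 to 20 rows; each row is the pose to reach, as a shift and turn from the pose commanded when the call began, along the tool's axes at that moment; what a row does not reach only later rows make up. A row lasts 1/12 s, in which the tool goes at most 41.7 mm and 7.16 degrees, less where a joint would pass 70% of its speed; a pose out of reach is approached as far as the arm can. A call with a number of a shift or a turn outside -1 to 1 is refused whole. A call with a gripper value outside its range is refused whole. The fingers move at their own pace and stop on an object; the grip force is fixed at half the most. Time passes only in rows, so rows that repeat a pose let the fingers close. It gives the time, the measured TCP pose, the force and the opening at its end, in the units of the state.
- telemetry.observe(): the state, without advancing time (a new reading comes with each control period).
- viewer.capture(name): name is "side" or "top" or "wrist"; returns (picture, depth): 420x560x3 uint8, red, green, blue; 420x560 float32, m along the optical axis (not along the pixel's ray), 0 where there is no reading.
- viewer.get_calibration(name): a dict with "fx", "fy", "cx", "cy" (pixels), "D" ([k1, k2, p1, p2, k3] as OpenCV has them; the pictures are not rectified), "world_to_cam" (4x4, takes a point from world to camera coordinates); the wrist camera has in their place "T_tool_cam" (4x4, takes a point from camera to tool coordinates, whose origin is the TCP and whose axes are the tool frame's). Camera axes: x right, y up, looking along -z (the intrinsics and any distortion apply to the point x, -y, -z); pixel columns grow to the right and rows downward; lengths in m; the calibration is good to about 2 mm. A picture is of the moment at which its call begins: read the wrist's pose just before it. get_calibration takes no time and is no camera call.
- job.sign_off(): hands the job in, once; it reports no verdict.
The state is a dict: "time_s": time; "joint_positions": joint angles; "qvel": joint speeds; "joint_torque": joint torques, N m; "tool_pos": TCP position; "tool_rot": TCP orientation; "force": force on the tool from outside, world axes, zero at the start; "wrist_torque": the same for the moment, N m; "grip_width": finger opening in m.
Only numpy, scipy, OpenCV 4.12 (cv2) and the standard library are available. Lean on these libraries where they do the work, as an engineer would, in place of code of your own. Each camera call takes 0.05 s, during which the arm holds its last target.

### The job

Take the pewter weight by its wooden handle and clip it into the brass snap hook on the blue stand: bring the crossbar of its lifting link over the hook's nose, press it down through the red sprung gate until the gate snaps shut above it, then lower it by feel until the hook bears it, and only then let go, so that the weight hangs there still. Be gentle with the hook, which is clamped at a height nobody has measured: never load it with more than about 15 N, and do not drop the weight into it. Leave the other things on the shelf where they are.

Things in the scene. Friction and masses are not known exactly. Their poses are not given: they have to be found in the camera images.
- weight_grip (a point): Centre of the pewter weight's wooden handle, a block 14 mm thick (x), 48 wide (y), 32 high. The weight stands upright, z up, 219 mm tall, 0.58 kg (+-20 %): at the foot a pewter disc, then two upright 7 mm steel rods (at y = -20 and +20 mm) from disc to handle, joined half-way by a level crossbar. Handle centre 203 mm above the disc's underside. Front and back are alike.
- ring_bar (a point): Middle of the weight's crossbar: 7 mm round steel along y, 78 mm below the handle's centre, 125 mm above the disc's underside; level over y = -12 to +12 mm, then bent down to the rods. Rods and bar form the ring below it, a window 33 mm wide and 91 mm high (disc's top to bar's underside) that the hook enters along x. Above the bar is a second open window, 58 mm high to the handle.
- weight_foot (a point): Centre of the underside of the weight's pewter disc, 58 mm across, 30 mm high.
- stand: Stand with a brass snap hook, fixed. Origin on the shelf straight below the spot in the hook's mouth where the crossbar goes down; z up; the hook's nose points along -x. Post: 18 mm rod at x = 62 mm, top at z = 186 mm. Blue foot: x = 48 to 163 mm, y -50 to 50 mm, 14 mm high. The crossbar must lie along the stand's y; the link goes over the nose in +x, bar above nose, disc below hook, then straight down.
- hook_mark (a point): Mark fixed to the stand, 170 mm above its origin, where the shut gate's axis lies when the hook is at its lowest. The hook is clamped on the post h above that, h hidden, 0 to 24 mm, and stays put. Measured from mark + h: nose top +6.5 mm, hook's floor (top face) -33.5 mm, underside -42.5 mm. The crossbar's centre first touches the shut gate at +7 mm and rests in the hook at -30 mm.
- post_top (a point): Centre of the top of the stand's post. The hook is a J of 9 mm round brass in the stand's x-z plane at y = 0: upright nose at stand x = -10.5 mm (inner face -6 mm), level floor, stem at x = +30 mm (front face +25.5 mm), held by a dark clamp on the post.
- gate (a joint): The hook's red sprung gate, a 7 mm bar from a pivot at stand x = 26 mm to its free end at x = -5 mm, beside the nose. 0 rad = shut, level; grows as it swings down into the hook, to 0.95; it cannot swing up. About 3 N near its end starts it, 5 to 8 N pass it. A crossbar pressed down at stand x = 0 passes its end 26 to 32 mm below first touch; then it springs shut by itself.
- bocal_mid (a point): Bystander: curved copper practice bocal, 16 mm high, about 250 mm long, lying; the point is at its middle.
- cone_mid (a point): Bystander: grey plastic sizing cone, 44 mm across, 62 mm high; point on its axis, 30 mm up.
- nipple_a_mid (a point): Bystander: brass vent nipple, 20 mm across, 24 mm high; point at its centre.
- nipple_b_mid (a point): Bystander: second brass vent nipple, the same.
- cork_mid (a point): Bystander: cork block 70 x 50 x 30 mm; point at its centre.
- jar_mid (a point): Bystander: small amber jar, 56 mm across, 55 mm high; point at its centre.
- mallet_grip (a point): Bystander: hammer, 220 mm long, lying; point in its handle.
Not all that is in view belongs to the job. Of the things like the part that bears weight_grip, leave any that is purple; of the rest the smaller one is meant.

How it is judged:
By the outcome, as a careful person would: the job done as asked, in the order asked, and still so for the second after the job is handed in, with the robot touching nothing.
It also fails if it takes over 51 s, if anything falls off the work surface, if the arm or the gripper's body presses on something with over 40 N, if the wrist force passes 120 N, or if a joint passes its speed limit or range.

## Working session

There is one attempt and no reset: what is moved stays moved. The work goes in short steps, Python scripts to look and compute and a tool call to move; the robot and the scene stay as the last step left them, time stands still between calls to the robot, and variables do not carry over. Pictures are saved under pics/ and viewed, and the job is handed in when it is done.

Besides the shell and the picture viewer there is one more tool, called after "Emit:" by a JSON object that holds its "name" and its "arguments". play_rows: Moves the arm, as the interface text tells. Its arguments: {"type":"object","properties":{"targets":{"type":"array"}},"required":["targets"]}

```bash
ls; mkdir -p pics
cat > look.py <<'E'
import sys,cv2,numpy as np,pickle
from workcell import telemetry,viewer
def snap(n,tag):
    s=telemetry.observe()
    p,d=viewer.capture(n); c=viewer.get_calibration(n)
    pickle.dump((s,p,d,c),open(f'pics/{tag}.pkl','wb'))
    cv2.imwrite(f'pics/{tag}.png',p[:,:,::-1]); return s,p,d,c
E
python3 - <<'E'
from look import *
for n in ('side','top','wrist'):
    s,p,d,c=snap(n,n+'0')
    print(n,{k:np.round(v,4).tolist() for k,v in c.items()})
print(s)
E
```

```text
pics
side {'fx': 420.8768, 'fy': 420.8768, 'cx': 281.0335, 'cy': 202.3357, 'D': [-0.1107, 0.0, 0.0, 0.0, 0.0], 'world_to_cam': [[0.9819, -0.1882, 0.0209, -0.5549], [0.1156, 0.6831, 0.7211, -0.1676], [-0.15, -0.7056, 0.6925, -1.1281], [0.0, 0.0, 0.0, 1.0]]}
top {'fx': 390.7211, 'fy': 390.7211, 'cx': 274.9398, 'cy': 209.4812, 'D': [0.0239, 0.0, 0.0, 0.0, 0.0], 'world_to_cam': [[-0.0149, -0.9996, 0.0244, 0.0091], [0.987, -0.0108, 0.1603, -0.5515], [-0.16, 0.0264, 0.9868, -0.9107], [0.0, 0.0, 0.0, 1.0]]}
wrist {'fx': 295.5646, 'fy': 295.5646, 'cx': 278.435, 'cy': 205.7496, 'D': [-0.0486, 0.0, 0.0, 0.0, 0.0], 'T_tool_cam': [[-0.0002, 0.2729, -0.9621, -0.1432], [-0.0004, 0.9621, 0.2729, 0.069], [1.0, 0.0005, -0.0001, -0.0001], [0.0, 0.0, 0.0, 1.0]]}
{'time_s': 0.1, 'joint_positions': array([ 1.05960025e+00,  3.13401774e-01,  1.49832856e+00, -1.57564320e-05,
        1.33100065e+00, -2.23401518e-01]), 'qvel': array([-2.52721239e-03, -8.30109540e-04, -1.78657058e-03,  2.20846618e-04,
        2.09230637e-03, -5.97059471e-05]), 'joint_torque': array([ 3.14764955e-03, -4.12898612e+01, -2.60140836e+01, -1.45278163e-04,
        3.05499176e-03,  2.99857525e-06]), 'tool_pos': array([0.14892179, 0.50320782, 0.2308006 ]), 'tool_rot': array([ 2.93163222,  1.56965789, -2.06854758]), 'force': array([ 0.53442703, -0.12989402, -1.01682565]), 'wrist_torque': array([-0.03142521, -0.00431921,  0.00631739]), 'grip_width': 0.08527251242606584}
```

View pics/side0.png

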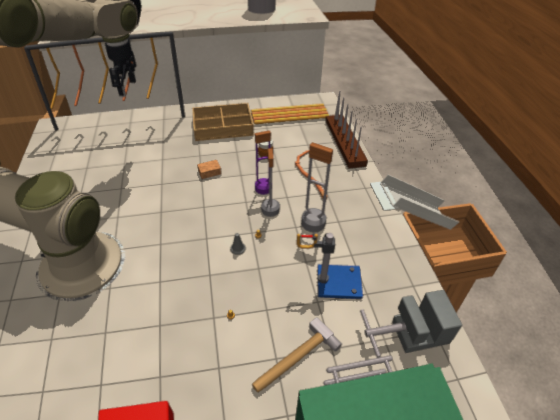

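View pics/top0.png

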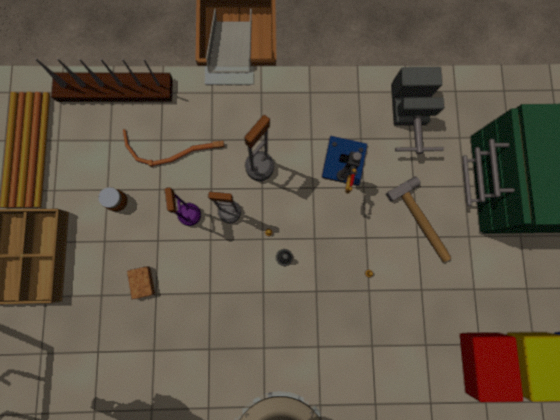

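View pics/wrist0.png

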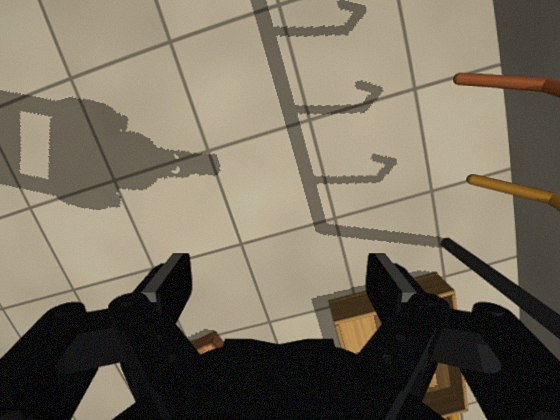

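Run:
```python
import cv2,numpy as np
a=cv2.imread('pics/top0.png')[105:255,150:390]; b=cv2.imread('pics/side0.png')[120:310,225:385]
cv2.imwrite('pics/cropT.png',cv2.resize(a,None,fx=3.3,fy=3.3,interpolation=2))
cv2.imwrite('pics/cropS.png',cv2.resize(b,None,fx=3.1,fy=3.1,interpolation=2))
```

```text
(no output)
```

View pics/cropT.png

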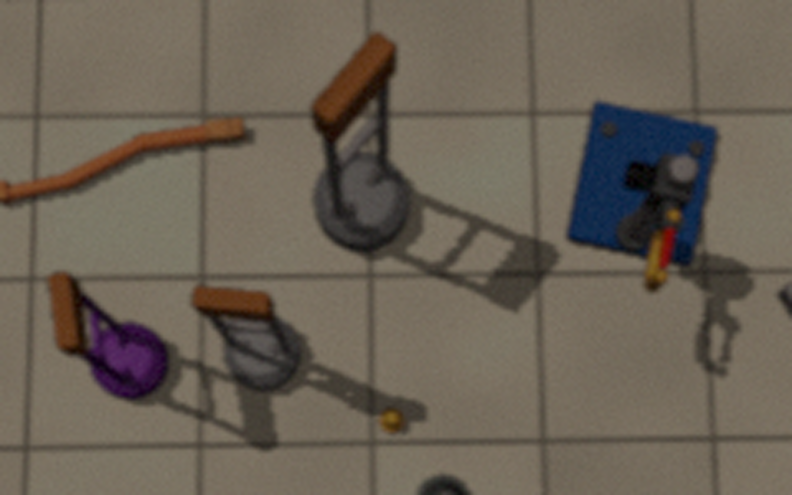

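View pics/cropS.png

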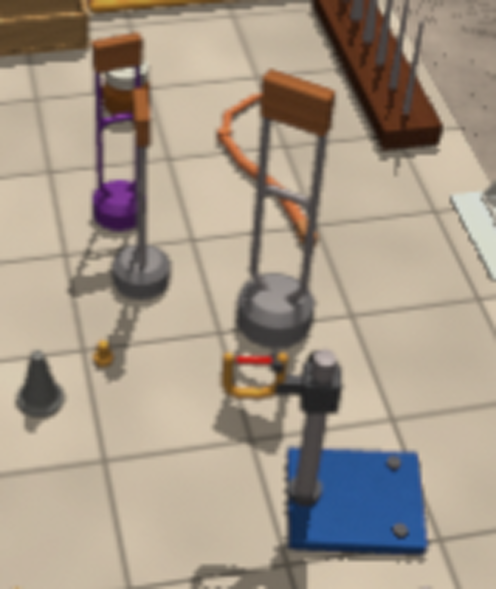

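```bash
cat > geo.py <<'E'
import cv2,numpy as np,pickle
from scipy.spatial.transform import Rotation as Ro
def load(t): return pickle.load(open(f'pics/{t}.pkl','rb'))
def c2w(s,c):
    if 'world_to_cam' in c: return np.linalg.inv(c['world_to_cam'])
    T=np.eye(4);T[:3,:3]=Ro.from_euler('xyz',s['tool_rot']).as_matrix();T[:3,3]=s['tool_pos']
    return T@np.array(c['T_tool_cam'])
def K(c): return np.array([[c['fx'],0,c['cx']],[0,c['fy'],c['cy']],[0,0,1]])
def rays(s,c,uv):
    uv=np.asarray(uv,float).reshape(-1,1,2)
    n=cv2.undistortPoints(uv,K(c),np.array(c['D'],float)).reshape(-1,2)
    d=np.c_[n[:,0],-n[:,1],-np.ones(len(n))]
    T=c2w(s,c); return T[:3,3],d@T[:3,:3].T
def plane(s,c,uv,z):
    o,d=rays(s,c,uv); return o+d*((z-o[2])/d[:,2])[:,None]
def cloud(s,p,d,c,mask):
    v,u=np.nonzero(mask&(d>0)); o,r=rays(s,c,np.c_[u,v]); return o+r*d[v,u][:,None],np.c_[u,v]
def proj(s,c,P):
    P=np.atleast_2d(P);T=np.linalg.inv(c2w(s,c));q=P@T[:3,:3].T+T[:3,3];q=q*[1,-1,-1]
    return cv2.projectPoints(q,np.zeros(3),np.zeros(3),K(c),np.array(c['D'],float))[0].reshape(-1,2)
def tri(obs):
    A=np.zeros((3,3));b=np.zeros(3)
    for s,c,uv in obs:
        o,d=rays(s,c,[uv]);d=d[0]/np.linalg.norm(d[0]);M=np.eye(3)-np.outer(d,d);A+=M;b+=M@o
    X=np.linalg.solve(A,b);return X,[proj(s,c,X)[0]-uv for s,c,uv in obs]
E
python3 - <<'E'
from geo import *
for t,box in (('top0',(205,185,237,206)),('side0',(258,143,277,168))):
    s,p,d,c=load(t); h=cv2.cvtColor(p,cv2.COLOR_RGB2HSV)
    m=(h[...,0]<14)&(h[...,1]>130); b=np.zeros_like(m);b[box[1]:box[3],box[0]:box[2]]=1;m&=b
    X,uv=cloud(s,p,d,c,m);print(t,len(X),uv.mean(0),'med',np.median(X,0),'rng',np.percentile(X,[3,97],axis=0).round(4).tolist())
    r=cv2.minAreaRect(uv.astype(np.float32));print(r)
    if t=='top0':
        sel=X[:,2]>.21; print('topface',sel.sum(),X[sel].mean(0)); cc=np.cov(X[sel,:2].T);w,v=np.linalg.eigh(cc);print(np.sqrt(w*12),np.degrees(np.arctan2(v[1,1],v[0,1])))
# blue foot
s,p,d,c=load('top0');h=cv2.cvtColor(p,cv2.COLOR_RGB2HSV)
m=(h[...,0]>100)&(h[...,0]<125)&(h[...,1]>150)
b=np.zeros_like(m);b[120:200,310:380]=1;m&=b
X,uv=cloud(s,p,d,c,m);print('blue',len(X),X.mean(0),np.median(X[:,2]))
q=plane(s,c,uv,.014);r=cv2.minAreaRect((q[:,:2]*1000).astype(np.float32));print('rect top',r,cv2.boxPoints(r))
for t in('top0','side0'):
    s,p,d,c=load(t);h=cv2.cvtColor(p,cv2.COLOR_RGB2HSV)
    m=((h[...,0]<4)|(h[...,0]>174))&(h[...,1]>190)&(h[...,2]>90); b=np.zeros_like(m)
    bx=(335,160,365,200) if t=='top0' else (295,225,330,250)
    b[bx[1]:bx[3],bx[0]:bx[2]]=1;m&=b;X,uv=cloud(s,p,d,c,m)
    print('gate',t,len(X),uv.mean(0),uv.min(0),uv.max(0),X.mean(0),np.percentile(X,[5,95],axis=0).tolist())
E
```

```text
top0 154 [220.1038961  196.31168831] med [0.55167124 0.11573377 0.21797999] rng [[0.545, 0.0949, 0.2029], [0.5585, 0.1368, 0.2208]]
((220.0380859375, 196.46701049804688), (22.514068603515625, 7.908422470092773), 4.085616588592529)
topface 141 [0.55197359 0.11614197 0.21793396]
[0.01325399 0.04524143] 83.97595014960302
side0 118 [268.05084746 154.72881356] med [0.55389948 0.12401232 0.20862627] rng [[0.5457, 0.091, 0.0121], [0.5871, 0.3962, 0.221]]
((265.0, 156.5), (19.0, 14.0), 90.0)
blue 931 [ 0.69017481 -0.17161783  0.01787422] 0.014062349535010954
rect top ((683.8162841796875, -180.39010620117188), (95.24815368652344, 110.76469421386719), 77.07084655761719) [[ 619.1823  -214.4152 ]
 [ 727.13885 -239.19838]
 [ 748.45026 -146.365  ]
 [ 640.4937  -121.58183]]
gate top0 21 [351.95238095 179.04761905] [351 174] [353 185] [ 0.59302151 -0.15897696  0.18146926] [[0.5822705075458529, -0.16158063444472617, 0.17877834896616973], [0.6038597291531974, -0.15629211588712016, 0.18412168640928595]]
gate side0 14 [306.92857143 235.71428571] [302 235] [311 236] [ 0.5920065  -0.16005246  0.18134473] [[0.5808826560101065, -0.16365781842186386, 0.1797102994373506], [0.6010442435692785, -0.15767459220023902, 0.18295336964637227]]
```

The three weights are purple (top image 189,213), small grey (228,212) and large grey (260,165). One is purple, and of the two grey ones the small one is the smaller, so that is the one to take. The crop confirms it: its handle is at top (220,196) and side (266,155). The gate is at top (352,179).

```bash
cat >> geo.py <<'E'
def plan(s,pos,axang):
    """rows numbers: shift in tool axes/0.1, turn/(pi/2) so tool z is at axang (mod 180) deg in world xy"""
    R=Ro.from_euler('xyz',s['tool_rot']).as_matrix()
    sh=R.T@(np.array(pos)-s['tool_pos'])/0.1
    a=np.degrees(np.arctan2(R[1,2],R[0,2]))
    dl=(axang-a+90)%180-90   # world yaw change
    return sh.round(4),'turn',round(-dl/90,4),'zang',round(a,2),'dyaw',round(dl,2),'q6',s['joint_positions'][5].round(3)
E
python3 - <<'E'
from geo import *
from workcell import telemetry
s=telemetry.observe();R=Ro.from_euler('xyz',s['tool_rot']).as_matrix();print(R.round(4))
st,p,d,c=load('top0')
# handle axis by rays on z=.219
h=cv2.cvtColor(p,cv2.COLOR_RGB2HSV);m=(h[...,0]<14)&(h[...,1]>130);b=np.zeros_like(m);b[185:206,205:237]=1;m&=b
v,u=np.nonzero(m);q=plane(st,c,np.c_[u,v],.219)[:,:2];print(cv2.minAreaRect((q*1000).astype(np.float32)))
w,vv=np.linalg.eigh(np.cov(q.T));print(q.mean(0),np.degrees(np.arctan2(*vv[::-1,1])),np.sqrt(12*w))
# disc: grey cluster
X,uv=cloud(st,p,d,c,np.ones(d.shape,bool))
r=np.hypot(X[:,0]-.552,X[:,1]-.116)
sel=(r<.05)&(X[:,2]>.02)&(X[:,2]<.04);print('disc',sel.sum(),(X[sel].min(0)+X[sel].max(0))/2)
for nm,tag in(('top','top0'),('side','side0')):
    st,p,d,c=load(tag);X,uv=cloud(st,p,d,c,np.ones(d.shape,bool))
    t=np.radians(-12.9);ex=np.array([np.cos(t),np.sin(t)]);ey=np.array([-ex[1],ex[0]]);o=np.array([.5825,-.1567])
    L=np.c_[(X[:,:2]-o)@ex,(X[:,:2]-o)@ey,X[:,2]]
    k=(np.abs(L[:,1])<.05)&(L[:,0]>-.03)&(L[:,0]<.09)&(L[:,2]>.1)
    g=L[k];print(tag,len(g),np.round(np.percentile(g,[1,50,99],axis=0),4).tolist())
    for a in range(-20,85,6):
        kk=(g[:,0]*1000>=a)&(g[:,0]*1000<a+6)
        if kk.sum()>2: print(a,kk.sum(),'y',(g[kk,1]*1000).mean().round(1),'ztop',(np.percentile(g[kk,2],[60,95])*1000).round(1))
    k=(np.hypot(X[:,0]-.6,X[:,1]-.08)<.2)&(X[:,2]>.23); print('tall',X[k].min(0),X[k].max(0)) if k.sum() else 0
for ang in(-6,):print(plan(s,(.552,.116,.26),ang))
E
```

```text
[[-5.000e-04 -9.589e-01  2.838e-01]
 [-9.000e-04  2.838e-01  9.589e-01]
 [-1.000e+00  2.000e-04 -9.000e-04]]
((550.7479248046875, 115.72500610351562), (45.033599853515625, 16.036937713623047), 85.24911499023438)
[0.5510994  0.11558961] 82.44226184341285 [0.01508198 0.04543362]
disc 303 [0.55148645 0.11837819 0.0287877 ]
top0 459 [[-0.0142, -0.0127, 0.1084], [0.05, 0.0024, 0.1656], [0.0741, 0.0297, 0.188]]
-20 7 y -0.1 ztop [165.1 175.9]
-14 25 y 2.2 ztop [181.2 184.7]
-8 8 y 1.5 ztop [181.8 183.5]
-2 18 y 1.3 ztop [178.4 181.5]
4 20 y -0.0 ztop [178.9 183.3]
10 18 y 0.7 ztop [180.1 182.3]
16 21 y 0.3 ztop [180.4 183.1]
22 32 y 0.3 ztop [182.  184.6]
28 17 y 0.3 ztop [184.1 186. ]
34 5 y 2.7 ztop [156.6 159.6]
40 10 y 0.5 ztop [159.6 160.5]
46 62 y 0.4 ztop [164.4 168.1]
52 89 y 7.0 ztop [167.5 186.4]
58 59 y 9.9 ztop [167.6 187.7]
64 47 y 9.9 ztop [170.  186.5]
70 19 y 7.9 ztop [167.4 184.7]
tall [0.64142796 0.01668235 0.23277668] [0.69686515 0.06589217 0.28515035]
side0 531 [[-0.0124, -0.0154, 0.1043], [0.0508, -0.0051, 0.1601], [0.0751, 0.0248, 0.1872]]
-14 29 y -3.5 ztop [175.9 185. ]
-8 23 y -2.7 ztop [168.4 183.4]
-2 21 y -2.1 ztop [177.5 181.4]
4 14 y -1.7 ztop [171.3 182.5]
10 20 y -1.6 ztop [178.4 181.7]
16 22 y -1.5 ztop [181.  183.2]
22 33 y -3.8 ztop [178.4 185.4]
28 31 y -3.4 ztop [170.3 184.8]
34 16 y -2.7 ztop [158.6 160.4]
40 21 y -3.0 ztop [157.2 160.4]
46 52 y -5.9 ztop [165.3 168.8]
52 74 y -6.1 ztop [166.1 186.6]
58 76 y -8.2 ztop [166.9 186.9]
64 63 y -8.9 ztop [166.9 186.1]
70 36 y -7.8 ztop [164.7 167.9]
tall [0.64011421 0.01250344 0.23016692] [0.69567791 0.06431987 0.28616926]
(array([-0.2896, -4.9638, -2.5697]), 'turn', np.float64(0.8835), 'zang', np.float64(73.51), 'dyaw', np.float64(-79.51), 'q6', np.float64(-0.223))
```

Emit:
{"name": "play_rows", "arguments": {"targets": [[-0.3, -0.3, -0.15, 0.0796, -1], [-0.4, -0.6, -0.3, 0.159, -1], [-0.4, -1, -0.5, 0.2386, -1], [-0.4, -1, -0.5, 0.318, -1], [-0.4, -1, -0.5, 0.397, -1], [-0.4, -1, -0.5, 0.476, -1], [-0.4, -1, -0.5, 0.556, -1], [-0.4, -1, -0.5, 0.636, -1], [-0.4, -1, -0.5, 0.715, -1], [-0.4, -1, -0.5, 0.795, -1], [-0.4, -1, -0.5, 0.883, -1], [-0.4, -1, -0.5, 0.883, -1], [-0.4, -1, -0.5, 0.883, -1]]}}

```text
time_s: 1.23
tool_pos: [0.2307, 0.427, 0.2712]
tool_rot: [-2.171, 1.57, -2.272]
force: [-0.5, -1.0, 1.0]
grip_width: 0.0853
```

Run:
```python
from geo import *
from workcell import telemetry
print(plan(telemetry.observe(),(.5515,.116,.26),-6))
```

```text
(array([ 0.1117, -2.7695,  3.5067]), 'turn', np.float64(0.0021), 'zang', np.float64(-5.81), 'dyaw', np.float64(-0.19), 'q6', np.float64(0.935))
```

Emit:
{"name": "play_rows", "arguments": {"targets": [[0, -0.23, 0.3, 0.002, -1], [0, -0.46, 0.6, 0.002, -1], [0, -0.7, 0.9, 0.002, -1], [0, -0.7, 0.9, 0.002, -1]]}}

```text
time_s: 1.57
tool_pos: [0.3165, 0.3447, 0.2711]
tool_rot: [-0.934, 1.569, -1.043]
force: [-0.8, 0.2, -0.7]
grip_width: 0.0854
```

Emit:
{"name": "play_rows", "arguments": {"targets": [[0, -0.23, 0.3, 0, -1], [0, -0.46, 0.6, 0, -1], [0, -0.7, 0.9, 0, -1], [0, -0.7, 0.9, 0, -1]]}}

```text
time_s: 1.9
tool_pos: [0.3984, 0.2653, 0.2709]
tool_rot: [-1.1, 1.569, -1.208]
force: [-0.5, 0.4, -0.3]
grip_width: 0.0849
```

Emit:
{"name": "play_rows", "arguments": {"targets": [[0, -0.23, 0.3, 0, -1], [0, -0.46, 0.6, 0, -1], [0, -0.7, 0.9, 0, -1], [0, -0.7, 0.9, 0, -1]]}}

```text
time_s: 2.23
tool_pos: [0.4802, 0.186, 0.2706]
tool_rot: [-1.374, 1.569, -1.482]
force: [0.2, 0.8, -0.1]
grip_width: 0.0853
```

Run:
```python
from geo import *
from workcell import telemetry
print(plan(telemetry.observe(),(.5515,.116,.26),-6))
```

```text
(array([ 0.1065, -0.6183,  0.7847]), 'turn', np.float64(-0.0023), 'zang', np.float64(-6.21), 'dyaw', np.float64(0.21), 'q6', np.float64(0.251))
```

Nearly there; I'll move above the handle and check with the wrist camera.

Emit:
{"name": "play_rows", "arguments": {"targets": [[0, -0.3, 0.3, 0, -1], [0, -0.6, 0.6, 0, -1], [0, -0.618, 0.785, 0, -1], [0, -0.618, 0.785, 0, -1], [0, -0.618, 0.785, 0, -1]]}}

```text
time_s: 2.65
tool_pos: [0.5484, 0.12, 0.2707]
tool_rot: [3.022, 1.57, 2.916]
force: [-0.3, -0.1, -0.5]
grip_width: 0.0854
```

Run:
```python
from look import *
from geo import *
s,p,d,c=snap('wrist','w1'); print(plan(s,(.5515,.116,.26),-6), proj(s,c,[[.5515,.116,.219],[.5515,.116,.184]]))
X,uv=cloud(s,p,d,c,np.ones(d.shape,bool))
h=cv2.cvtColor(p,cv2.COLOR_RGB2HSV)[uv[:,1],uv[:,0]]
k=(np.hypot(X[:,0]-.5515,X[:,1]-.116)<.04)&(h[:,0]<16)&(h[:,1]>110)&(X[:,2]>.18);t=X[k];k2=t[:,2]>.214;print(k.sum(),k2.sum(),(t[k2].min(0)+t[k2].max(0))/2,t[k2].mean(0))
r=cv2.minAreaRect((t[k2,:2]*1000).astype(np.float32));print(r)
```

```text
(array([ 0.1068, -0.0363,  0.0349]), 'turn', np.float64(-0.0005), 'zang', np.float64(-6.04), 'dyaw', np.float64(0.04), 'q6', np.float64(0.112)) [[283.38408639 229.65969595]
 [282.73492933 214.63352016]]
2118 2007 [0.55380041 0.1178895  0.29495674] [0.55268535 0.12465501 0.27382841]
((553.7933959960938, 117.87838745117188), (48.31758117675781, 75.20549011230469), 89.94432830810547)
```

View pics/w1.png

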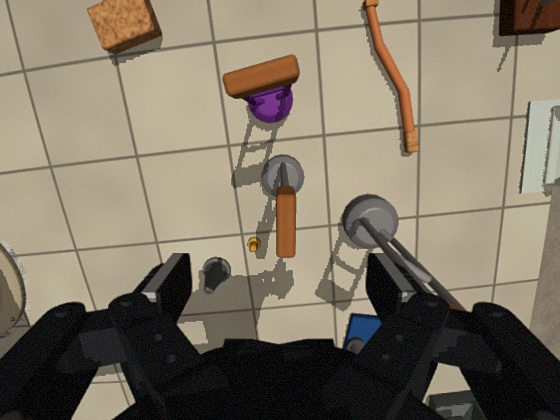

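The wrist view shows the small weight's handle at (286,222), between the fingers and parallel to the pads. Next I'll refine its position.

Run:
```python
from geo import *
s,p,d,c=load('w1')
h=cv2.cvtColor(p,cv2.COLOR_RGB2HSV);m=(h[...,0]<16)&(h[...,1]>110);b=np.zeros_like(m);b[183:262,268:305]=1;m&=b
v,u=np.nonzero(m);print(u.min(),u.max(),v.min(),v.max())
q=plane(s,c,np.c_[u,v],.219)[:,:2]
r=cv2.minAreaRect((q*1000).astype(np.float32));print(r)
X,uv=cloud(s,p,d,c,m);print(np.percentile(X,[2,50,98],axis=0))
print(plan(s,(r[0][0]/1000,r[0][1]/1000,.182),-6))
```

```text
276 295 186 257
((553.524169921875, 120.92733764648438), (52.26358413696289, 13.321864128112793), 83.80113220214844)
[[0.5461837  0.09613921 0.19893634]
 [0.55345276 0.12252555 0.21918292]
 [0.56091645 0.14179494 0.22068319]]
(array([0.8868, 0.0147, 0.0508]), 'turn', np.float64(-0.0005), 'zang', np.float64(-6.04), 'dyaw', np.float64(0.04), 'q6', np.float64(0.112))
```

Emit:
{"name": "play_rows", "arguments": {"targets": [[0, -0.015, 0.048, 0, -1], [0.2, -0.015, 0.048, 0, -1], [0.4, -0.015, 0.048, 0, -1], [0.6, -0.015, 0.048, 0, -1], [0.8, -0.015, 0.048, 0, -1], [0.885, -0.015, 0.048, 0, -1], [0.885, -0.015, 0.048, 0, -1], [0.885, -0.015, 0.048, 0, -1]]}}

```text
time_s: 3.37
tool_pos: [0.5531, 0.1182, 0.1836]
tool_rot: [0.09, 1.57, -0.016]
force: [0.1, 0.9, 0.2]
grip_width: 0.0853
```

Run:
```python
from look import *
s,p,d,c=snap('wrist','w2')
```

```text
(no output)
```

View pics/w2.png

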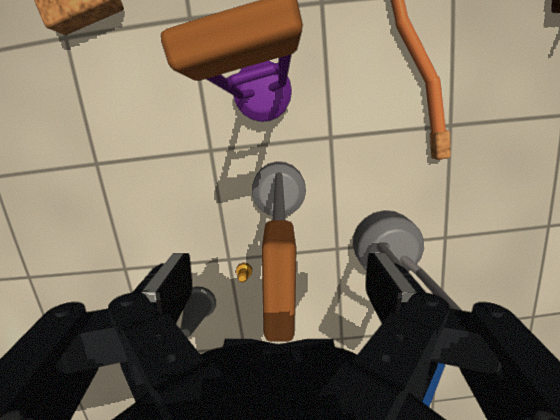

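The handle at (280,280) is centred between the pads at (180,275) and (378,275). I'll close the fingers.

Emit:
{"name": "play_rows", "arguments": {"targets": [[0, 0, 0, 0, 0], [0, 0, 0, 0, 1], [0, 0, 0, 0, 1], [0, 0, 0, 0, 1], [0, 0, 0, 0, 1], [0, 0, 0, 0, 1], [0, 0, 0, 0, 1], [0, 0, 0, 0, 1], [0, 0, 0, 0, 1], [0, 0, 0, 0, 1]]}}

```text
time_s: 4.25
tool_pos: [0.5532, 0.1178, 0.183]
tool_rot: [0.039, 1.57, -0.068]
force: [-0.5, -0.2, 2.9]
grip_width: 0.0135
```

Emit:
{"name": "play_rows", "arguments": {"targets": [[-0.05, 0, 0, 0, 1], [-0.15, 0, 0, 0, 1], [-0.3, 0, 0, 0, 1], [-0.5, 0, 0, 0, 1], [-0.7, 0, 0, 0, 1], [-0.85, 0, 0, 0, 1], [-0.9, 0, 0, 0, 1], [-0.9, 0, 0, 0, 1], [-0.9, 0, 0, 0, 1]]}}

```text
time_s: 5.0
tool_pos: [0.5526, 0.1178, 0.2718]
tool_rot: [-3.031, 1.569, -3.138]
force: [-0.9, -1.6, -6.6]
grip_width: 0.0132
```

Run:
```python
from look import *
from geo import *
s,p,d,c=snap('wrist','w3'); print(s['force'],s['tool_pos'],s['grip_width'])
t=np.radians(-12.9);ex=np.array([np.cos(t),np.sin(t)]);o=np.array([.5825,-.1567])
q=o-.11*ex;print(q,plan(s,(*q,.275),-12.9)); snap('side','s3')
```

```text
[-0.86613698 -1.57852008 -6.64089553] [0.55259929 0.11782175 0.27179106] 0.013237761104602038
[ 0.47527627 -0.13214249] (array([-0.0306, -2.568 , -0.5015]), 'turn', np.float64(0.0751), 'zang', np.float64(-6.14), 'dyaw', np.float64(-6.76), 'q6', np.float64(0.11))
```

View pics/w3.png

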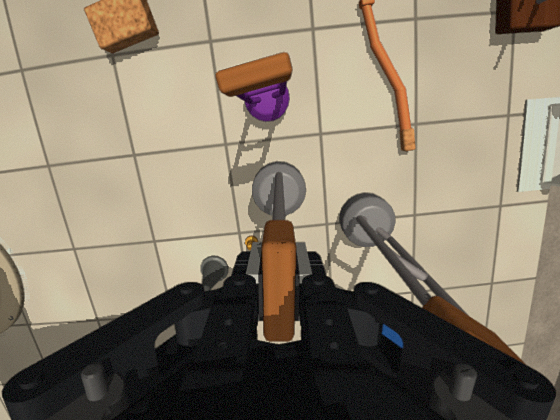

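View pics/s3.png

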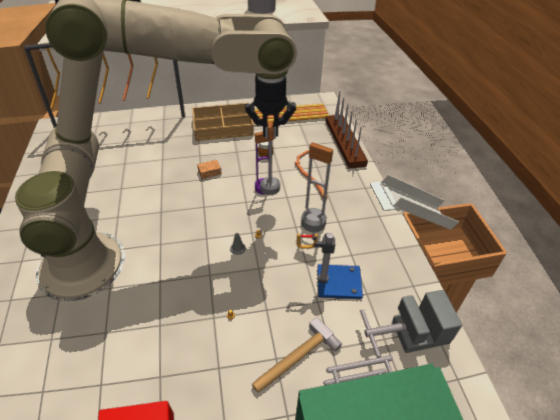

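Run:
```python
from geo import *
s,p,d,c=load('w3')
R=Ro.from_euler('xyz',s['tool_rot']).as_matrix()
X,uv=cloud(s,p,d,c,np.ones(d.shape,bool))
T=(X-s['tool_pos'])@R
b=(uv[:,0]>240)&(uv[:,0]<320)&(uv[:,1]>150)&(uv[:,1]<225)
k=b&(T[:,0]>.14)&(T[:,0]<.165); t=T[k]; print('disc n',k.sum(),t[:,0].mean(),(t.min(0)+t.max(0))/2,cv2.minEnclosingCircle((t[:,1:]*1000).astype(np.float32)))
m=np.zeros(d.shape,np.uint8);m[uv[k,1],uv[k,0]]=1
h=cv2.cvtColor(p,cv2.COLOR_RGB2HSV)[uv[:,1],uv[:,0]]
k=(h[:,0]<16)&(h[:,1]>110)&(uv[:,0]>258)&(uv[:,0]<302)&(uv[:,1]>215)&(uv[:,1]<345)
t=T[k];print('handle',np.percentile(t*1000,[1,10,50,90,99],axis=0).round(1).tolist())
k=b&(T[:,0]>.0)&(T[:,0]<.13)&(np.abs(T[:,2])<.02)&(h[:,1]<100);t=T[k];print('rod',len(t),np.percentile(t*1000,[5,50,95],axis=0).round(1).tolist())
```

```text
disc n 1848 0.15509767047945094 [0.15747343 0.00070103 0.00018615] ((0.3641328513622284, 0.24887023866176605), 28.70880126953125)
handle [[-37.7, -21.5, -6.6], [-37.0, -15.4, -5.3], [-36.1, 7.7, -0.1], [-26.2, 23.6, 5.3], [-10.5, 24.1, 6.7]]
rod 429 [[2.8, 21.2, -2.9], [37.8, 22.9, -0.2], [114.4, 23.5, 3.2]]
```

Emit:
{"name": "play_rows", "arguments": {"targets": [[0, -0.15, -0.05, 0.02, 1], [0, -0.35, -0.1, 0.04, 1], [0, -0.6, -0.15, 0.06, 1], [0, -0.85, -0.17, 0.075, 1], [0, -0.95, -0.18, 0.075, 1], [0, -0.95, -0.18, 0.075, 1]]}}

```text
time_s: 5.6
tool_pos: [0.5245, 0.0234, 0.2721]
tool_rot: [-2.49, 1.569, -2.718]
force: [-0.1, 0.7, -6.8]
grip_width: 0.0134
```

Emit:
{"name": "play_rows", "arguments": {"targets": [[0, -0.15, 0, 0, 1], [0, -0.35, -0.05, 0, 1], [0, -0.6, -0.1, 0, 1], [0, -0.85, -0.15, 0, 1], [0, -0.95, -0.15, 0, 1], [0, -0.95, -0.15, 0, 1]]}}

```text
time_s: 6.1
tool_pos: [0.4889, -0.065, 0.2725]
tool_rot: [-2.481, 1.57, -2.708]
force: [0.7, 1.3, -6.3]
grip_width: 0.0133
```

Run:
```python
from geo import *
from workcell import telemetry
s=telemetry.observe()
print(s['tool_pos'],s['force'],plan(s,(.4753,-.1321,.263),-12.9))
```

```text
[ 0.48893714 -0.0650453   0.27247727] [ 0.67930004  1.33779623 -6.27188155] (array([ 0.095 , -0.684 ,  0.0178]), 'turn', np.float64(-0.001), 'zang', np.float64(-12.99), 'dyaw', np.float64(0.09), 'q6', np.float64(-0.143))
```

Emit:
{"name": "play_rows", "arguments": {"targets": [[0, -0.15, 0, 0, 1], [0.05, -0.35, 0.01, 0, 1], [0.095, -0.55, 0.018, 0, 1], [0.095, -0.684, 0.018, 0, 1], [0.095, -0.684, 0.018, 0, 1], [0.095, -0.684, 0.018, 0, 1], [0.095, -0.684, 0.018, 0, 1]]}}

```text
time_s: 6.68
tool_pos: [0.4761, -0.1297, 0.2633]
tool_rot: [1.517, 1.57, 1.293]
force: [-0.0, -0.4, -7.5]
grip_width: 0.0132
```

Run:
```python
from look import *
from geo import *
s,p,d,c=snap('wrist','w4'); print(s['force'],s['tool_pos'],plan(s,(.5825,-.1567,.263),-12.9))
snap('side','s4');snap('top','t4')
R=Ro.from_euler('xyz',s['tool_rot']).as_matrix()
X,uv=cloud(s,p,d,c,np.ones(d.shape,bool));T=(X-s['tool_pos'])@R
h=cv2.cvtColor(p,cv2.COLOR_RGB2HSV)[uv[:,1],uv[:,0]]
k=((h[:,0]<4)|(h[:,0]>174))&(h[:,1]>190)&(h[:,2]>90);print('red',k.sum(),uv[k].mean(0) if k.any() else 0,(np.percentile(X[k],[3,50,97],axis=0)*1000).round(1).tolist() if k.any() else 0,(np.percentile(T[k],[3,50,97],axis=0)*1000).round(1).tolist() if k.any() else 0)
```

```text
[-0.02494389 -0.41273248 -7.48134579] [ 0.47614045 -0.12969861  0.26326061] (array([ 0.0026, -0.0271,  1.097 ]), 'turn', np.float64(0.0008), 'zang', np.float64(-12.83), 'dyaw', np.float64(-0.07), 'q6', np.float64(-0.281))
red 241 [424.85062241 213.28215768] [[578.9, -161.6, 179.5], [591.3, -156.9, 181.6], [603.4, -152.7, 183.0]] [[80.3, -4.2, 105.6], [81.7, -1.0, 118.3], [83.8, 1.5, 130.8]]
```

View pics/w4.png

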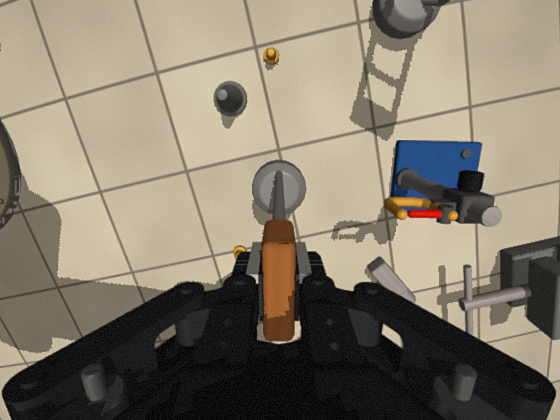

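View pics/s4.png

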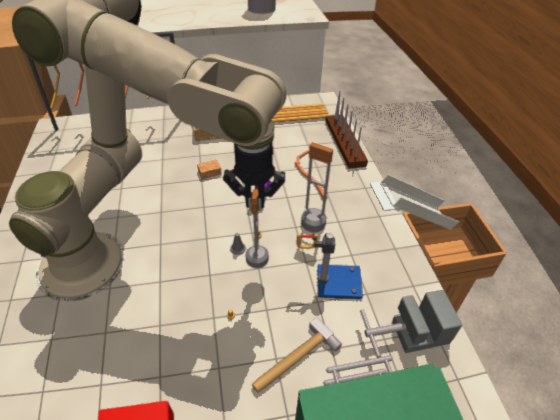

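View pics/t4.png

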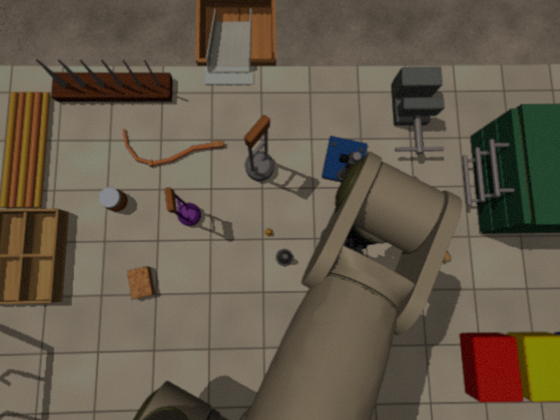

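Run:
```python
from geo import *
s,p,d,c=load('w4');R=Ro.from_euler('xyz',s['tool_rot']).as_matrix()
X,uv=cloud(s,p,d,c,np.ones(d.shape,bool));T=(X-s['tool_pos'])@R*1000
h=cv2.cvtColor(p,cv2.COLOR_RGB2HSV)[uv[:,1],uv[:,0]]
k=((h[:,0]<4)|(h[:,0]>174))&(h[:,1]>190)&(h[:,2]>90);t=T[k]
print('slope deg',np.degrees(np.arctan(np.polyfit(t[:,2],t[:,1],1)[0])))
b=(uv[:,0]>380)&(uv[:,0]<460)&(uv[:,1]>185)&(uv[:,1]<225)
y=b&(h[:,0]>12)&(h[:,0]<30)&(h[:,1]>150)
for nm,kk in(('nose+stem brass',y),):
    g=T[kk]
    for a in range(84,150,4):
        q=g[(g[:,2]>=a)&(g[:,2]<a+4)]
        if len(q)>3: print(a,len(q),'x(min=top)',np.percentile(q[:,0],[2,50]).round(1),'y',np.percentile(q[:,1],[5,50,95]).round(1))
# post top circle (grey) 
k=(uv[:,0]>475)&(uv[:,0]<505)&(uv[:,1]>200)&(uv[:,1]<228)&(X[:,2]>.183)
print('posttop',k.sum(),np.percentile(T[k],[3,50,97],axis=0).round(1).tolist())
q=[proj(s,c,[s['tool_pos']+R@np.array([.2633-.186,0,.172])])];print(q)
# blue foot
k=(h[:,0]>100)&(h[:,0]<125)&(h[:,1]>150)&(uv[:,0]<490)&(uv[:,0]>380)&(uv[:,1]<205)&(uv[:,1]>130)
w=plane(s,c,uv[k],.014);L=(w-s['tool_pos'])@R*1000;print(cv2.minAreaRect(L[:,1:].astype(np.float32)))
```

```text
slope deg -1.0221936368708824
92 110 x(min=top) [79.7 93.4] y [-3.3 -0.4  1.7]
96 115 x(min=top) [77.4 84.8] y [-3.8  2.   2.8]
100 30 x(min=top) [78.1 80.2] y [-3.3  1.2  2.9]
104 17 x(min=top) [115.5 118.1] y [-0.6  1.6  2.7]
108 32 x(min=top) [117.1 118.5] y [-3.3  0.3  2.5]
112 36 x(min=top) [117.1 118.6] y [-4.5 -0.3  2.6]
116 36 x(min=top) [117.2 119.4] y [-4.8 -0.6  2.5]
120 35 x(min=top) [116.8 118.7] y [-4.5 -1.2  1.8]
124 42 x(min=top) [116.4 118.6] y [-4.8 -0.9  2. ]
128 46 x(min=top) [110.4 117. ] y [-5.1 -1.2  2.1]
132 93 x(min=top) [ 96.1 110.5] y [-4.4 -0.9  1.8]
136 85 x(min=top) [75.5 77.9] y [-4.7 -0.2  2.1]
140 21 x(min=top) [75.7 77.1] y [-3.6 -1.2  1.3]
posttop 386 [[75.6, -9.8, 162.8], [76.9, -1.8, 169.8], [79.7, 5.8, 178.2]]
[array([[492.50067323, 213.50597781]])]
((7.618768692016602, 212.68141174316406), (77.41397857666016, 115.45252227783203), 0.45013007521629333)
```

Emit:
{"name": "play_rows", "arguments": {"targets": [[0, 0, 0.1, 0, 1], [0, -0.01, 0.25, 0, 1], [0, -0.018, 0.4, 0, 1], [0, -0.018, 0.5, 0, 1], [0, -0.018, 0.6, 0, 1], [0, -0.018, 0.7, 0, 1], [0, -0.018, 0.8, 0, 1], [0, -0.018, 0.8, 0, 1], [0, -0.018, 0.8, 0, 1]]}}

```text
time_s: 7.58
tool_pos: [0.5532, -0.1501, 0.2629]
tool_rot: [2.825, 1.57, 2.601]
force: [-0.0, 0.8, -6.3]
grip_width: 0.0132
```

Run:
```python
from look import *
from geo import *
s,p,d,c=snap('wrist','w5'); print(s['force'],s['tool_pos']);snap('side','s5')
a=p[120:320,200:420];cv2.imwrite('pics/w5c.png',cv2.resize(a,None,fx=2.7,fy=2.7)[:,:,::-1])
R=Ro.from_euler('xyz',s['tool_rot']).as_matrix()
X,uv=cloud(s,p,d,c,np.ones(d.shape,bool));T=(X-s['tool_pos'])@R*1000
h=cv2.cvtColor(p,cv2.COLOR_RGB2HSV)[uv[:,1],uv[:,0]]
k=((h[:,0]<4)|(h[:,0]>174))&(h[:,1]>190)&(h[:,2]>90);print('red',k.sum(),uv[k].mean(0),np.percentile(T[k],[2,50,98],axis=0).round(1).tolist())
k=(uv[:,0]>380)&(X[:,2]>.183)&(T[:,2]>70)&(T[:,2]<115)&(abs(T[:,1])<20)&(T[:,0]>70);print('post',k.sum(),np.percentile(T[k],[3,50,97],axis=0).round(1).tolist() if k.sum() else '')
b=cv2.imread('pics/s5.png')[160:300,220:360];cv2.imwrite('pics/s5c.png',cv2.resize(b,None,fx=4,fy=4,interpolation=2))
```

```text
[-0.0264625   0.76077087 -6.25614698] [ 0.55320708 -0.15009981  0.26291634]
red 248 [327.85080645 210.36693548] [[79.7, -1.7, 26.8], [81.3, 1.8, 39.5], [83.1, 4.1, 51.5]]
post 402 [[75.2, -6.7, 83.5], [76.5, 1.1, 91.1], [78.6, 8.8, 99.1]]
```

View pics/w5c.png

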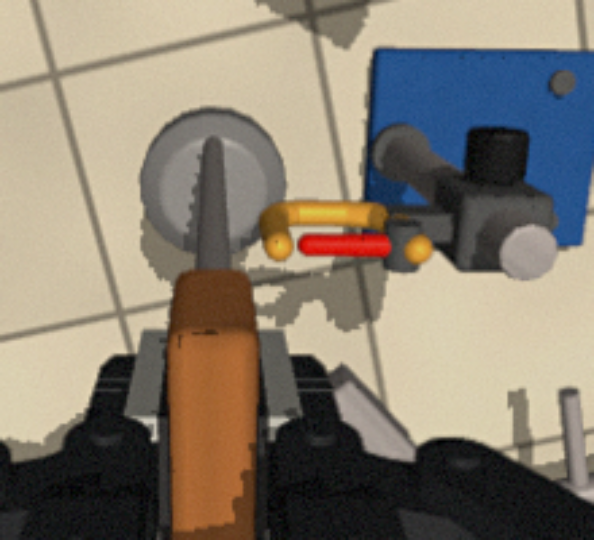

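View pics/s5c.png

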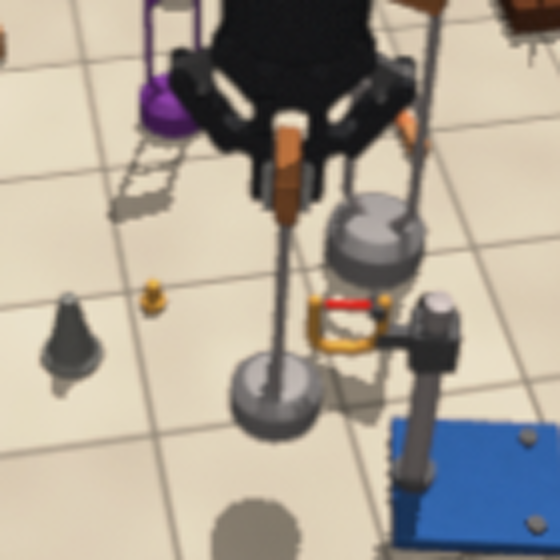

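Emit:
{"name": "play_rows", "arguments": {"targets": [[0, 0, 0.07, 0, 1], [0, 0.005, 0.15, 0, 1], [0, 0.01, 0.22, 0, 1], [0, 0.01, 0.28, 0, 1], [0, 0.01, 0.3, 0, 1], [0, 0.01, 0.3, 0, 1], [0, 0.01, 0.3, 0, 1], [0, 0.01, 0.3, 0, 1]]}}

```text
time_s: 8.35
tool_pos: [0.5825, -0.1563, 0.2633]
tool_rot: [3.098, 1.57, 2.873]
force: [-0.2, 0.6, -6.9]
grip_width: 0.0135
```

Run:
```python
from look import *
from geo import *
s,p,d,c=snap('wrist','w6'); print(s['force'],s['tool_pos']);snap('side','s6')
a=p[120:320,200:420];cv2.imwrite('pics/w6c.png',cv2.resize(a,None,fx=2.7,fy=2.7)[:,:,::-1])
R=Ro.from_euler('xyz',s['tool_rot']).as_matrix()
X,uv=cloud(s,p,d,c,np.ones(d.shape,bool));T=(X-s['tool_pos'])@R*1000
k=(uv[:,0]>320)&(X[:,2]>.183)&(T[:,2]>40)&(T[:,2]<85)&(abs(T[:,1])<20)&(T[:,0]>70);print('post',k.sum(),np.percentile(T[k],[3,50,97],axis=0).round(1).tolist() if k.sum() else '')
h=cv2.cvtColor(p,cv2.COLOR_RGB2HSV)[uv[:,1],uv[:,0]]
y=(h[:,0]>12)&(h[:,0]<30)&(h[:,1]>150)&(abs(T[:,2])<40)&(abs(T[:,1])<15)&(T[:,0]>60)
g=T[y]
for a in range(-20,40,3):
    q=g[(g[:,2]>=a)&(g[:,2]<a+3)]
    if len(q)>3: print(a,len(q),'x',np.percentile(q[:,0],[2,50]).round(1),'y',np.percentile(q[:,1],[5,50,95]).round(1))
k=((h[:,0]<4)|(h[:,0]>174))&(h[:,1]>190)&(h[:,2]>90)&(T[:,0]<120);print('red',k.sum(),np.percentile(T[k],[2,50,98],axis=0).round(1).tolist())
b=cv2.imread('pics/s6.png')[180:300,240:360];cv2.imwrite('pics/s6c.png',cv2.resize(b,None,fx=4.5,fy=4.5,interpolation=2))
```

```text
[-0.19225388  0.55263535 -6.89745007] [ 0.58247517 -0.15632625  0.2632886 ]
post 398 [[75.6, -6.7, 54.0], [77.0, 1.0, 61.8], [79.1, 8.4, 69.6]]
-14 61 x [78.2 81.1] y [-1.2  3.6  5.1]
-11 79 x [78.1 82.2] y [-1.6  4.6  5.3]
-8 50 x [79.5 97. ] y [-0.1  3.3  4.6]
-5 4 x [114.6 116.3] y [2.4 3.3 4.2]
4 17 x [117.2 118.6] y [-1.9  2.2  4.4]
7 35 x [117.4 119. ] y [-2.8  1.2  4.5]
10 27 x [117.8 119. ] y [-2.9  1.3  4.5]
13 27 x [117.4 118.7] y [-2.8  1.3  4.7]
16 36 x [116.4 117.9] y [-2.3  1.5  4.6]
19 28 x [100.9 117.3] y [-2.2  1.9  5. ]
22 27 x [100.1 114.6] y [-0.9  2.9  4.8]
25 31 x [76.4 78.6] y [-1.5  2.6  4.7]
28 43 x [75.7 77.2] y [-2.9  1.7  4.9]
31 31 x [76.5 77.7] y [-1.9  1.6  4.4]
red 158 [[80.4, -1.7, 5.3], [81.7, 1.1, 12.9], [83.8, 3.9, 21.3]]
```

View pics/w6c.png

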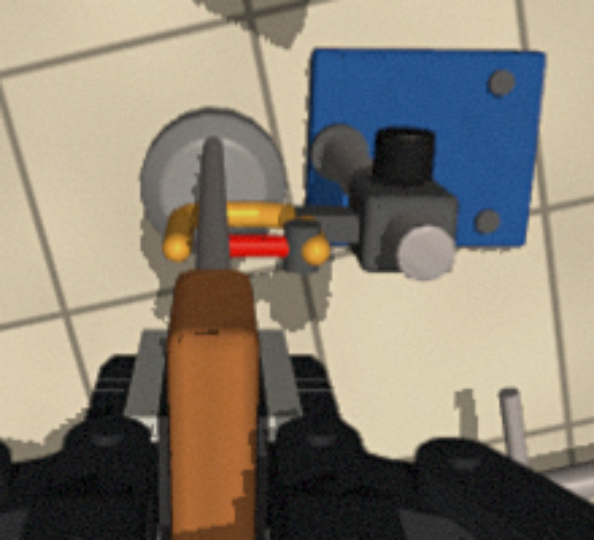

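View pics/s6c.png

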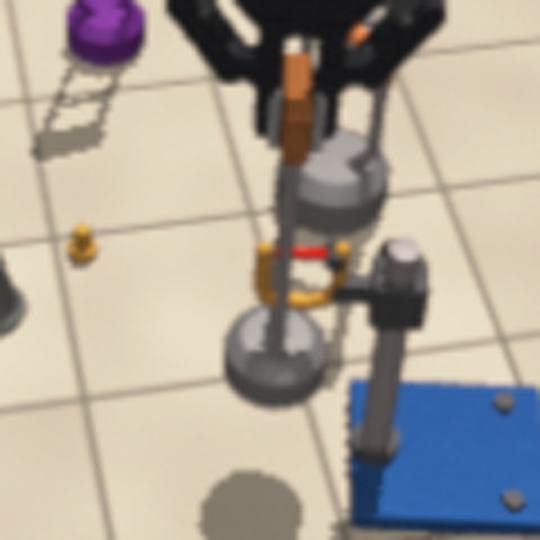

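Bar, nose and post line up: post at tool z +61.8 mm, nose at -10.7 mm. I'll descend gently.

Emit:
{"name": "play_rows", "arguments": {"targets": [[0.02, 0, 0, 0, 1], [0.05, 0, 0, 0, 1], [0.08, 0, 0, 0, 1], [0.11, 0, 0, 0, 1], [0.14, 0, 0, 0, 1], [0.15, 0, 0, 0, 1], [0.15, 0, 0, 0, 1], [0.15, 0, 0, 0, 1]]}}

```text
time_s: 9.12
tool_pos: [0.5827, -0.1564, 0.2483]
tool_rot: [-0.656, 1.571, -0.881]
force: [-0.4, 0.1, -5.9]
grip_width: 0.0132
```

Emit:
{"name": "play_rows", "arguments": {"targets": [[0.01, 0, 0, 0, 1], [0.02, 0, 0, 0, 1], [0.03, 0, 0, 0, 1], [0.04, 0, 0, 0, 1], [0.05, 0, 0, 0, 1], [0.06, 0, 0, 0, 1], [0.07, 0, 0, 0, 1], [0.08, 0, 0, 0, 1], [0.08, 0, 0, 0, 1], [0.08, 0, 0, 0, 1]]}}

```text
time_s: 9.95
tool_pos: [0.5826, -0.1563, 0.2404]
tool_rot: [-2.098, 1.571, -2.323]
force: [-1.8, -0.2, -3.1]
grip_width: 0.0131
```

Emit:
{"name": "play_rows", "arguments": {"targets": [[0.01, 0, 0, 0, 1], [0.02, 0, 0, 0, 1], [0.03, 0, 0, 0, 1], [0.04, 0, 0, 0, 1], [0.05, 0, 0, 0, 1], [0.06, 0, 0, 0, 1], [0.07, 0, 0, 0, 1], [0.08, 0, 0, 0, 1], [0.08, 0, 0, 0, 1], [0.08, 0, 0, 0, 1]]}}

```text
time_s: 10.78
tool_pos: [0.5828, -0.1564, 0.2324]
tool_rot: [-0.342, 1.57, -0.567]
force: [1.2, 0.1, -1.2]
grip_width: 0.0131
```

Run:
```python
from look import *
from geo import *
snap('side','s7');s,p,d,c=snap('wrist','w7'); print(s['force'],s['tool_pos'])
b=cv2.imread('pics/s7.png')[180:300,240:360];b=cv2.resize(b,None,fx=4.5,fy=4.5,interpolation=2)
a=cv2.resize(p[150:250,225:345,::-1],(540,450)); 
cv2.imwrite('pics/s7c.png',b);cv2.imwrite('pics/w7c.png',a)
```

```text
[ 0.33191004  0.37729527 -1.88018451] [ 0.58277596 -0.1564615   0.23242547]
```

View pics/s7c.png

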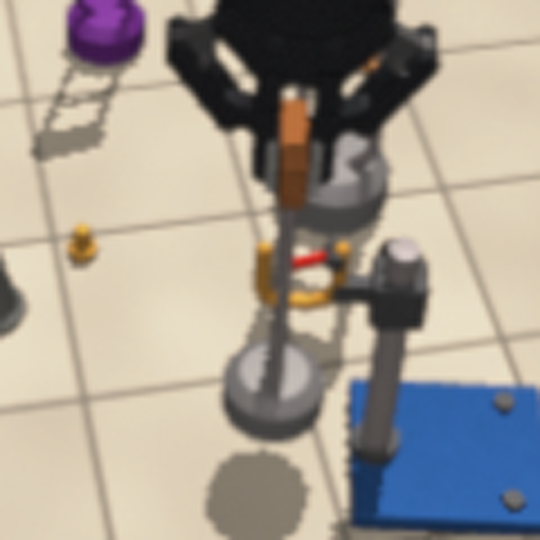

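View pics/w7c.png

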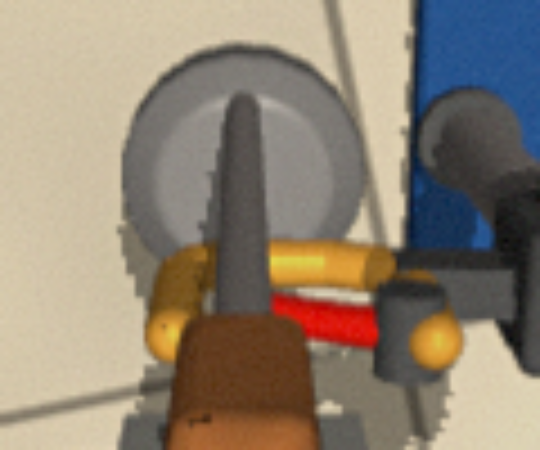

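The gate is tilting down, with the red bar in the side crop at (308,260), at about 5 N. I'll continue.

Emit:
{"name": "play_rows", "arguments": {"targets": [[0.01, 0, 0, 0, 1], [0.02, 0, 0, 0, 1], [0.03, 0, 0, 0, 1], [0.04, 0, 0, 0, 1], [0.05, 0, 0, 0, 1], [0.06, 0, 0, 0, 1], [0.07, 0, 0, 0, 1], [0.08, 0, 0, 0, 1], [0.08, 0, 0, 0, 1]]}}

```text
time_s: 11.63
tool_pos: [0.5824, -0.1563, 0.2239]
tool_rot: [3.018, 1.57, 2.794]
force: [-2.5, -0.5, -1.8]
grip_width: 0.0135
```

Emit:
{"name": "play_rows", "arguments": {"targets": [[0.01, 0, 0, 0, 1], [0.02, 0, 0, 0, 1], [0.03, 0, 0, 0, 1], [0.04, 0, 0, 0, 1], [0.05, 0, 0, 0, 1], [0.06, 0, 0, 0, 1], [0.06, 0, 0, 0, 1]]}}

```text
time_s: 12.22
tool_pos: [0.5819, -0.1561, 0.2173]
tool_rot: [3.007, 1.567, 2.782]
force: [-6.1, 2.0, -4.4]
grip_width: 0.0136
```

Emit:
{"name": "play_rows", "arguments": {"targets": [[0.01, 0, 0, 0, 1], [0.02, 0, 0, 0, 1], [0.03, 0, 0, 0, 1], [0.04, 0, 0, 0, 1], [0.04, 0, 0, 0, 1]]}}

```text
time_s: 12.63
tool_pos: [0.5828, -0.1564, 0.2139]
tool_rot: [1.586, 1.571, 1.361]
force: [-1.0, -0.3, -6.8]
grip_width: 0.0133
```

```bash
cat > chk.py <<'E'
import sys
from look import *
from geo import *
n=sys.argv[1]
snap('side','s'+n);s,p,d,c=snap('wrist','w'+n); print(s['force'],s['tool_pos'])
b=cv2.imread(f'pics/s{n}.png')[180:300,240:360];b=cv2.resize(b,(450,450),interpolation=2)
a=cv2.resize(p[150:250,225:325,::-1],(450,450)) 
o=np.hstack([b,a]);cv2.imwrite(f'pics/c{n}.png',cv2.resize(o,(800,400)))
E
python3 chk.py 8
```

```text
[-0.54434556  0.50326822 -6.17319643] [ 0.58281958 -0.1563932   0.2140659 ]
```

View pics/c8.png

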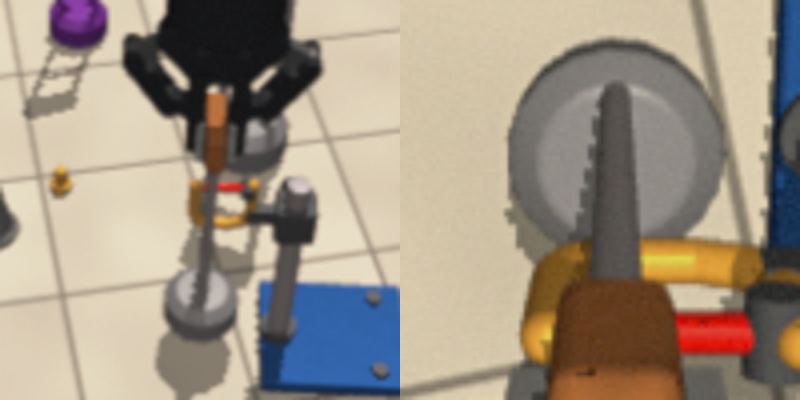

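The gate has snapped shut: the red bar is level again in the side crop at (230,186), and the full weight is back on the wrist. I'll lower the rest of the way by feel.

Emit:
{"name": "play_rows", "arguments": {"targets": [[0.005, 0, 0, 0, 1], [0.01, 0, 0, 0, 1], [0.015, 0, 0, 0, 1], [0.02, 0, 0, 0, 1], [0.025, 0, 0, 0, 1], [0.03, 0, 0, 0, 1], [0.03, 0, 0, 0, 1], [0.03, 0, 0, 0, 1]]}}

```text
time_s: 13.4
tool_pos: [0.5827, -0.1564, 0.2113]
tool_rot: [-3.042, 1.571, 3.016]
force: [0.5, 0.3, -6.5]
grip_width: 0.0128
```

Emit:
{"name": "play_rows", "arguments": {"targets": [[0.005, 0, 0, 0, 1], [0.01, 0, 0, 0, 1], [0.01, 0, 0, 0, 1], [0.01, 0, 0, 0, 1]]}}

```text
time_s: 13.73
tool_pos: [0.5827, -0.1564, 0.2103]
tool_rot: [-3.053, 1.571, 3.006]
force: [0.1, -0.5, -6.4]
grip_width: 0.0135
```

Emit:
{"name": "play_rows", "arguments": {"targets": [[0.005, 0, 0, 0, 1], [0.005, 0, 0, 0, 1], [0.005, 0, 0, 0, 1]]}}

```text
time_s: 13.98
tool_pos: [0.5827, -0.1564, 0.2098]
tool_rot: [-2.907, 1.571, -3.132]
force: [1.0, -0.5, -7.5]
grip_width: 0.0133
```

Emit:
{"name": "play_rows", "arguments": {"targets": [[0.005, 0, 0, 0, 1], [0.005, 0, 0, 0, 1], [0.005, 0, 0, 0, 1]]}}

```text
time_s: 14.23
tool_pos: [0.5827, -0.1564, 0.2093]
tool_rot: [-3.087, 1.571, 2.971]
force: [0.1, 0.3, -7.0]
grip_width: 0.0131
```

Emit:
{"name": "play_rows", "arguments": {"targets": [[0.005, 0, 0, 0, 1], [0.005, 0, 0, 0, 1], [0.005, 0, 0, 0, 1]]}}

```text
time_s: 14.48
tool_pos: [0.5827, -0.1563, 0.2087]
tool_rot: [2.821, 1.571, 2.597]
force: [0.1, -0.3, -6.3]
grip_width: 0.0133
```

Emit:
{"name": "play_rows", "arguments": {"targets": [[0.005, 0, 0, 0, 1], [0.005, 0, 0, 0, 1], [0.005, 0, 0, 0, 1]]}}

```text
time_s: 14.73
tool_pos: [0.5827, -0.1564, 0.2083]
tool_rot: [-2.997, 1.571, 3.061]
force: [-0.3, 0.1, -7.2]
grip_width: 0.0137
```

Emit:
{"name": "play_rows", "arguments": {"targets": [[0.005, 0, 0, 0, 1], [0.005, 0, 0, 0, 1], [0.005, 0, 0, 0, 1]]}}

```text
time_s: 14.98
tool_pos: [0.5827, -0.1564, 0.2078]
tool_rot: [2.999, 1.571, 2.774]
force: [0.4, 0.7, -7.8]
grip_width: 0.0136
```

Emit:
{"name": "play_rows", "arguments": {"targets": [[0.005, 0, 0, 0, 1], [0.005, 0, 0, 0, 1], [0.005, 0, 0, 0, 1]]}}

```text
time_s: 15.23
tool_pos: [0.5827, -0.1564, 0.2072]
tool_rot: [2.971, 1.571, 2.746]
force: [0.1, 0.0, -6.6]
grip_width: 0.0129
```

Emit:
{"name": "play_rows", "arguments": {"targets": [[0.005, 0, 0, 0, 1], [0.005, 0, 0, 0, 1], [0.005, 0, 0, 0, 1]]}}

```text
time_s: 15.48
tool_pos: [0.5827, -0.1564, 0.2068]
tool_rot: [-2.905, 1.571, -3.13]
force: [-0.7, -0.5, -6.6]
grip_width: 0.0132
```

Emit:
{"name": "play_rows", "arguments": {"targets": [[0.005, 0, 0, 0, 1], [0.005, 0, 0, 0, 1], [0.005, 0, 0, 0, 1]]}}

```text
time_s: 15.73
tool_pos: [0.5827, -0.1564, 0.2063]
tool_rot: [2.043, 1.571, 1.818]
force: [0.2, -0.1, -6.9]
grip_width: 0.0138
```

Emit:
{"name": "play_rows", "arguments": {"targets": [[0.005, 0, 0, 0, 1], [0.005, 0, 0, 0, 1], [0.005, 0, 0, 0, 1]]}}

```text
time_s: 15.98
tool_pos: [0.5828, -0.1564, 0.206]
tool_rot: [-0.265, 1.57, -0.49]
force: [0.5, 0.4, -3.2]
grip_width: 0.0131
```

Emit:
{"name": "play_rows", "arguments": {"targets": [[0.005, 0, 0, 0, 1], [0.005, 0, 0, 0, 1], [0.005, 0, 0, 0, 1]]}}

```text
time_s: 16.23
tool_pos: [0.5828, -0.1564, 0.2058]
tool_rot: [-0.229, 1.57, -0.454]
force: [-0.4, 0.8, -0.0]
grip_width: 0.0134
```

```bash
python3 chk.py 9
```

```text
[-1.39415228  1.44546259  0.17873674] [ 0.58282371 -0.15640608  0.2057972 ]
```

View pics/c9.png

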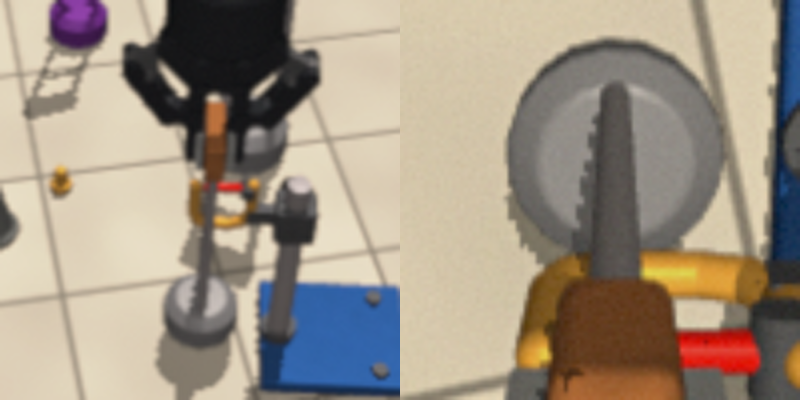

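Now the hook bears the full weight (wrist force about 0), with load on it about 6.7 N. I'll open the fingers gradually.

Emit:
{"name": "play_rows", "arguments": {"targets": [[0, 0, 0, 0, 0.7], [0, 0, 0, 0, 0.6], [0, 0, 0, 0, 0.5], [0, 0, 0, 0, 0.4], [0, 0, 0, 0, 0.2], [0, 0, 0, 0, 0], [0, 0, 0, 0, 0], [0, 0, 0, 0, 0], [0, 0, 0, 0, 0], [0, 0, 0, 0, 0], [0, 0, 0, 0, 0], [0, 0, 0, 0, 0]]}}

```text
time_s: 17.33
tool_pos: [0.5827, -0.1564, 0.2053]
tool_rot: [-1.395, 1.571, -1.62]
force: [0.0, 0.2, -0.1]
grip_width: 0.0427
```

```bash
python3 chk.py 10; python3 -c "
import cv2;a=cv2.imread('pics/w10.png');cv2.imwrite('pics/w10v.png',a)"
```

```text
[ 0.01685879  0.39964418 -0.14249234] [ 0.58270734 -0.15635643  0.20530541]
```

View pics/w10.png

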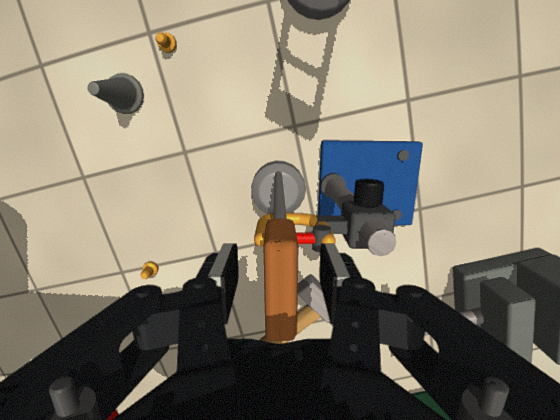

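View pics/c10.png

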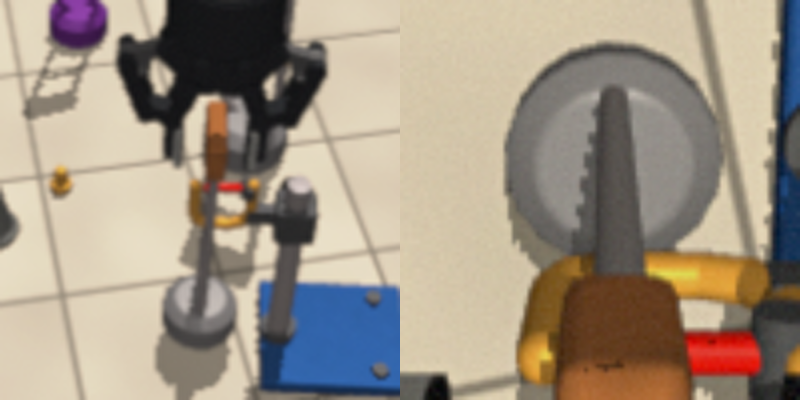

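The handle at (280,280) is free between the fingers and the weight hangs. I'll withdraw straight up.

Emit:
{"name": "play_rows", "arguments": {"targets": [[-0.05, 0, 0, 0, 0], [-0.12, 0, 0, 0, 0], [-0.22, 0, 0, 0, 0], [-0.35, 0, 0, 0, 0], [-0.5, 0, 0, 0, 0], [-0.65, 0, 0, 0, 0], [-0.8, 0, 0, 0, 0], [-0.95, 0, 0, 0, 0], [-0.95, 0, 0, 0, 0]]}}

```text
time_s: 18.18
tool_pos: [0.5834, -0.1567, 0.3044]
tool_rot: [-0.233, 1.564, -0.458]
force: [0.7, -0.6, 0.5]
grip_width: 0.0426
```

Emit:
{"name": "play_rows", "arguments": {"targets": [[0, 0, -0.2, 0, 0], [0, 0, -0.5, 0, 0], [0, 0, -0.8, 0, 0], [0, 0, -1, 0, 0], [0, 0, -1, 0, 0], [0, 0, -1, 0, 0], [0, 0, -1, 0, 0], [0, 0, -1, 0, 0], [0, 0, -1, 0, 0], [0, 0, -1, 0, 0], [0, 0, -1, 0, 0], [0, 0, -1, 0, 0], [0, 0, -1, 0, 0], [0, 0, -1, 0, 0], [0, 0, -1, 0, 0]]}}

```text
time_s: 19.43
tool_pos: [0.4852, -0.1341, 0.3003]
tool_rot: [-2.685, 1.571, -2.909]
force: [-0.3, -0.8, 0.4]
grip_width: 0.0427
```

```bash
python3 chk.py 11
python3 - <<'E'
from look import *
from geo import *
import time
for n in('side',):
    snap(n,'s12')
a=cv2.imread('pics/s11.png').astype(int);b=cv2.imread('pics/s12.png').astype(int)
print('motion between shots',np.abs(a-b)[180:300,240:360].max(),np.abs(a-b)[180:300,240:360].mean())
s,p,d,c=load('s11');m,_=0,0
X,uv=cloud(s,p,d,c,np.ones(d.shape,bool));h=cv2.cvtColor(p,cv2.COLOR_RGB2HSV)[uv[:,1],uv[:,0]]
k=((h[:,0]<4)|(h[:,0]>174))&(h[:,1]>190)&(h[:,2]>90)&(uv[:,0]>295)&(uv[:,0]<330)&(uv[:,1]>225)&(uv[:,1]<255);print('gate',uv[k].min(0),uv[k].max(0),X[k].mean(0))
snap('top','t11')
E
```

```text
[ 0.29551724 -0.26815783  0.78614454] [ 0.48522474 -0.13405876  0.30031686]
motion between shots 24 0.3675925925925926
gate [306 235] [311 236] [ 0.59658026 -0.16150686  0.18194872]
```

View pics/c11.png

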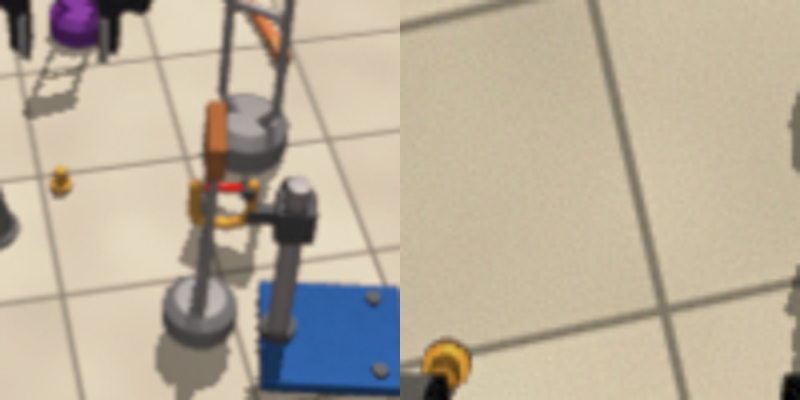

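View pics/s12.png

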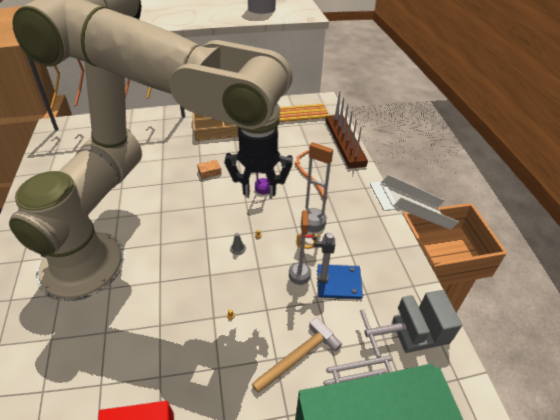

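The weight hangs still on the hook, the gate is shut level, the gripper is about 10 cm clear, and the other things are undisturbed.

```bash
python3 -c "
from workcell import job; print(job.sign_off())"
```

```text
the job is handed in; nothing more can be done
None
```

The pewter weight now hangs in the brass snap hook with the red gate shut above the crossbar. I handed the job in at about 20 s of the 51 s allowed.

- **Pick-up:** I took the smaller grey weight by its wooden handle, leaving the purple one and the larger grey one.
- **Clipping in:** I brought the bar over the nose with room to spare and pressed it down through the gate. At the ends of the moves, the load on the hook was about 5 N straight down. One reading just as the bar passed the gate's end showed about 6 N sideways, so near 7 N in all.
- **Lowering:** After the gate snapped shut, I lowered in 0.5 mm steps until the wrist force went from about -6.8 N to 0. Only then did I open the fingers and back away. I judged the hook to sit about 8 mm above its lowest setting.
- **Last checks:**
  - The gate is level at its original height.
  - The side picture shows the weight hanging upright, with almost no change between two shots about 0.1 s apart.
  - The gripper is about 10 cm clear and touching nothing.
  - The other things in the side picture look unmoved.
- **Disagreement:** The bar came to rest 1 to 2 mm lower than the pictures predicted, within calibration error.
- **Limit:** Forces were only read at the end of each move, so a short peak between readings would not have shown.

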